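Unlatch a slotted turner from its keeper hook and stand it in the canister

TASK

Take the slotted turner off the utensil rack: press the sprung keeper of its hook down and, with it held down, draw the turner's eye over it and off the hook, without forcing the hook. Then stand the turner blade down in the plain steel canister, lowering it to the canister's floor before you let go. Leave the other tools hanging and everything else where it stands.

Things in the scene. Friction and masses are not known exactly. Their poses are not given: they have to be found in the camera images.
- turner: slotted turner, the only tool with a wide slotted steel blade (70 wide x 73 long x 4 mm); 200 mm long, 0.11 kg, hangs on any of the three hooks. Origin: middle of the top inner edge of the handle's eye, which rests on the hook's saddle. z up, x through the handle's thickness (hanging: as the rack's x), y across. Top edge 22 mm above, blade's lower edge 178 mm below the origin
- turner_grip (a point): middle of the solid bar above the turner's eye, 11 mm above its origin. The handle's black head is an upright plate 40 wide (y) x 54 tall x 10 mm thick (x); its eye is 24 wide x 22 mm high, the bar above it 22 mm high. Pinch along x: one finger in front of the plate (nose side), one behind
- turner_tip (a point): middle of the lower edge of the turner's blade, 178 mm below its origin
- canister: plain open round steel canister without a handle, 114 mm across at its rim, 105 mm tall, wall 3 mm, loose on the counter, 0.8 kg. Origin: centre of its underside, z up
- canister_in (a point): centre of the canister's inner floor, about 5 mm above the counter
- rack: steel rack fixed to the counter: two posts 340 mm apart carry a square 20 mm tube along the rack's y, its top 1 mm above the hooks' saddles; three equal hooks, 85 mm apart, point from it along the rack's -x, roughly towards the robot. Origin: 255 mm below the middle hook's saddle, 65 mm in front of the tube's axis. The hooks bend if loaded with more than 25 N
- hook_left_seat (a point): top centre of the saddle (12 wide, 5 mm long) of the left (+y) hook, where an eye rests. Behind it a thin shank, 4.5 mm lower; in front a bed 12 mm wide, 2 mm lower; then the nose, an upturned lip 2 mm above the saddle, from 48 to 58 mm in front of the saddle's centre. Underside of saddle and bed 12 mm below the saddle's top, so an eye has 10 mm of play in height
- hook_mid_seat (a point): top centre of the saddle of the middle hook, made like the left one. The hooks ride in worn sprung guides: under 1 to 2 N a hook, with its tool, gives way downward by a few mm (each hook differently, up to 10), then comes up solid and its keeper folds; it springs back up when let go. Fingers pinching the plate have 43 mm of room in front of it (to the lip) and 45 mm behind it (to the back plate)
- hook_right_seat (a point): top centre of the saddle of the right (-y) hook, made like the left one
- keeper_left (a joint): sprung keeper of the left hook, rad: 0 up (shut), 0.49 flat, 0.53 bottomed. Steel tongue 10 wide x 42 mm long, hinged in the nose 50 mm in front of the saddle's centre, slanting up and back towards the plate; shut, its free end is 15 mm above the saddle and 11 mm in front of its centre, so the eye cannot pass; pulling only jams it. 2.5 N at the free end moves it, 6 N lays it flat
- keeper_mid (a joint): keeper of the middle hook, like the left one. A fingertip right in front of the plate folds it into the bed. The eye passes when that tip is level with the eye's top edge or up to 2 mm lower, where it meets the bed. Then raise plate and tip together about 3 mm and draw them forward; from 18 mm on rise to 7 mm above the unpressed saddle to clear the lip. Once 12 mm forward the eye's edge itself holds the tongue down
- keeper_right (a joint): keeper of the right hook, like the left one; the spring shuts it when it is let go
- keeper_left_pad (a point): mid-thickness, mid-width point of the tongue of the left hook's keeper, 34 mm from its hinge pin; from here to its free end the tongue curves down by 2.2 mm
- keeper_mid_pad (a point): mid-thickness, mid-width point of the tongue of the middle hook's keeper, 34 mm from its hinge pin; from here to its free end the tongue curves down by 2.2 mm
- keeper_right_pad (a point): mid-thickness, mid-width point of the tongue of the right hook's keeper, 34 mm from its hinge pin; from here to its free end the tongue curves down by 2.2 mm
- palette: bystander hanging on the rack: palette knife with a plain narrow blade 30 mm wide. Same handle and origin as the turner
- spoon: bystander hanging on the rack: tool with a round disc end 58 mm across. Same handle and origin as the turner
- beaker: bystander, loose on the counter: steel mug with a handle, 72 mm across, 85 mm tall; origin: centre of its underside
- syrup: bystander, loose on the counter: clear bottle, 52 mm across, 150 mm tall; origin: centre of its underside
- jar: bystander, loose on the counter: glass jar with steel lid, 64 mm across, 58 mm tall; origin: centre of its underside
- cutter: bystander, loose on the counter: steel ring cutter, 70 mm across, 30 mm tall; origin: centre of its underside
- cutter_small: bystander, loose on the counter: steel ring cutter, 50 mm across, 30 mm tall; origin: centre of its underside
- bowl: bystander, loose on the counter: wide steel bowl, 200 mm across, 90 mm tall; origin: centre of its underside
Things that resemble listed ones, but are neither listed nor needed, are in the scene too. Leave any blue or yellow look-alike of the canister alone.

How it is judged:
By the outcome, as a careful person would: the job done as asked, in the order asked, and still so for the second after the job is handed in, with the robot touching nothing.
It also fails if it takes over 67 s, if anything falls off the work surface, if the arm or the gripper's body presses on something with over 40 N, if the wrist force passes 120 N, or if a joint passes its speed limit or range.

ROBOT

A 6-joint arm with a two-finger parallel gripper is mounted at the origin on the work surface. World frame = base frame: x ahead of the robot, y to its left, z up, the work surface at z = 0. Lengths are in mm, angles in rad, forces in N, time in s.
With the tool pointing down it reaches from about 275 to 825 mm from the base axis. Payload 5.2 kg.
Tool frame: the origin (TCP) lies between the finger pads; the fingertips stand 25 mm ahead of it and the grasp point (between the pads) lies 6 mm ahead of it; z points along the fingers, y is the direction in which the jaws open and shut (so a half turn about z gives the same grasp; the last joint's range is limited). The gripper opens to 93 mm and grips with 3 to 60 N. Pads are 15 mm wide; open, the fingers measure 128 mm over their backs; the gripper's body (75 mm by 188 mm) begins 65 mm behind the grasp point.
Start: joints at [1.068, 0.259, 1.535, -0, 1.348, -0.203], TCP at [162.409, 525.479, 215.453] pointing down, gripper open.
Joint ranges: [-3.14, 3.14], [-0.91, 2.08], [0.19, 2.58], [-1.22, 4.36], [0.22, 2.71], [-3.12, 3.12]. Speed limits (rad/s): [2.57, 2.57, 3.14, 3.14, 3.14, 3.14].

INTERFACE

Orientations are given as a unit quaternion [x, y, z, w].
In Python, from station import bot gives the robot as it stands.
- The arm moves only by the tool play_rows, never from a script. Its argument "targets" is a list of rows, each a list of 7 numbers: the shift along the tool's x, y, z in m, then the turn, a rotation vector about the tool's x, y, z in degrees, then the opening, from -1 (shut) to 1 (fully open), so that 0 is half open. A call has 1 to 8 rows; each row shifts and turns the commanded pose from where the row before left it, along the tool's axes as they then stand; what a row does not reach is not made up. A row lasts 1/8 s, in which the tool goes at most 62.5 mm and 10.7 degrees, less where a joint would pass 70% of its speed; a pose out of reach is approached as far as the arm can. A call with a gripper value outside its range is refused whole. The fingers move at their own pace and stop on an object; "force" is the grip in N (left out, the last holds). Time passes only in rows, so rows that do not move let the fingers close. It gives the time, the measured TCP pose, the force and the opening at its end, in the units of the state.
- bot.get_state(): the state, without advancing time (a new reading comes with each control period).
- bot.get_image(name): name is "scene" or "side" or "wrist"; returns the picture (384x512x3 uint8, blue, green, red); there is no depth.
- bot.camera_model(name): a dict with "fx", "fy", "cx", "cy" (pixels), "rvec" (rotation vector, rad) and "tvec" (3), from world to camera coordinates, as OpenCV has them; the wrist camera has in their place "mount" (4x4, takes a point from camera to tool coordinates, whose origin is the TCP and whose axes are the flange's). Camera axes: x right, y down, z forward; pixel columns grow to the right and rows downward; lengths in mm; the calibration is good to about 2 mm. A picture is of the moment at which its call begins: read the wrist's pose just before it. camera_model takes no time and is no camera call.
- bot.finish_job(): hands the job in, once; it reports no verdict.
The state is a dict: "time_s": time; "joints": joint angles; "joint_velocities": joint speeds; "joint_efforts": joint torques, N m; "ee_pos": TCP position; "eef_rot": TCP orientation; "force": force on the tool from outside, world axes, zero at the start; "torque": the same for the moment, N m; "width": opening from 0.0 (shut) to 1.0 (fully open).
Only numpy, scipy, OpenCV 4.12 (cv2) and the standard library are available. Lean on these libraries where they do the work, as an engineer would, in place of code of your own. Each camera call takes 0.05 s, during which the arm holds its last target. There are 200 camera calls.

## Working session

There is one attempt and no reset: what is moved stays moved. The work goes in short steps, Python scripts to look and compute and a tool call to move; the robot and the scene stay as the last step left them, time stands still between calls to the robot, and variables do not carry over. Pictures are saved under pics/ and viewed, about 8 in all and at most 12, crops included, and the job is handed in when it is done.

Besides the shell and the picture viewer there is one more tool, called after ">>>" as name([rows], argument=value, ...), one row to a line, values as JSON. play_rows: Moves the arm, as the interface text tells. Its arguments: {"type":"object","properties":{"targets":{"type":"array","items":{"type":"array","items":{"type":"number"}}},"force":{"type":"number"}},"required":["targets"]}

```bash
mkdir -p pics; ls; python3 - <<'E'
from station import bot
import cv2,numpy as np
s=bot.get_state();print(s)
for n in("scene","side","wrist"):
    m=bot.camera_model(n);print(n,m)
    cv2.imwrite(f"pics/{n}0.png",bot.get_image(n))
a=cv2.imread("pics/scene0.png");b=cv2.imread("pics/side0.png")
E
```

```text
pics
{'time_s': 0.0, 'joints': array([ 1.06818488e+00,  2.59319550e-01,  1.53607986e+00, -2.48694552e-05,
        1.34797727e+00, -2.02802360e-01]), 'joint_velocities': array([ 0.00025916,  0.00081391, -0.00200872, -0.00205958, -0.00011619,
       -0.00052382]), 'joint_efforts': array([ 1.19691984e-03, -4.37319553e+01, -2.83994257e+01,  7.19038071e-02,
        4.14487801e-02, -1.37191250e-04]), 'ee_pos': array([162.15424085, 524.98034855, 214.63161698]), 'eef_rot': array([ 1.49340961e-01,  9.88785357e-01, -8.41292666e-04, -2.96758875e-04]), 'force': array([ 0.86484392,  0.04282008, -0.43272047]), 'torque': array([-0.03964709,  0.0156235 , -0.02272952]), 'width': 1.0004918294187182}
scene {'fx': 426.8762739026296, 'fy': 426.8762739026296, 'cx': 255.63905806383036, 'cy': 194.17049924183334, 'rvec': array([ 1.96036437,  1.76548376, -0.54718801]), 'tvec': array([   9.98928668, -254.35900668, 1624.62013954])}
side {'fx': 426.2982862626852, 'fy': 426.2982862626852, 'cx': 261.54210096351545, 'cy': 191.50776880141862, 'rvec': array([ 2.30258979, -0.18523371,  0.08823746]), 'tvec': array([-415.0915364 ,  156.68089154, 1221.11063716])}
wrist {'fx': 321.6088174767178, 'fy': 321.6088174767178, 'cx': 256.4270412324089, 'cy': 193.27831103456188, 'mount': array([[-2.55977820e-04, -9.66717075e-01, -2.55847672e-01,
         7.09052808e+01],
       [ 9.99999963e-01, -2.23614179e-04, -1.55585414e-04,
         3.09773526e-01],
       [ 9.31959092e-05, -2.55847702e-01,  9.66717096e-01,
        -1.68227322e+02],
       [ 0.00000000e+00,  0.00000000e+00,  0.00000000e+00,
         1.00000000e+00]])}
```

View pics/scene0.png

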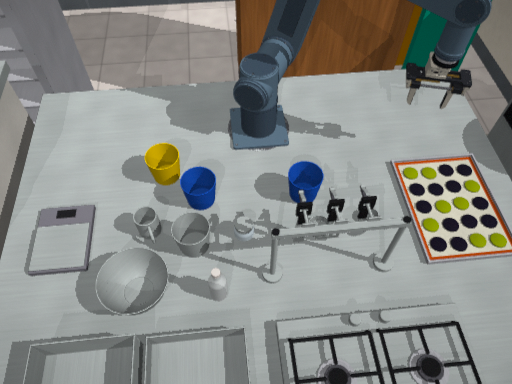

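View pics/side0.png

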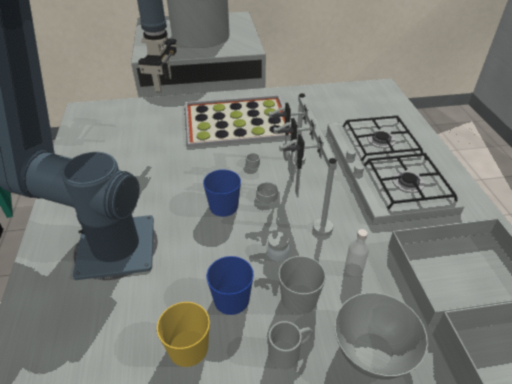

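The scene view faces the robot, so image right is +y. The steel canister is at about (192,235), with a handled mug at (147,222), and blue and yellow look-alikes. The rack's tools are at (304,207), (336,205) and (368,203). I'll enlarge the rack area.

```bash
python3 - <<'E'
import cv2,numpy as np
a=cv2.imread("pics/scene0.png")[178:290,255:420];b=cv2.imread("pics/side0.png")[85:245,240:345]
a=cv2.resize(a,None,fx=2.75*1,fy=2.75,interpolation=cv2.INTER_CUBIC)
b=cv2.resize(b,None,fx=3.2,fy=3.2,interpolation=cv2.INTER_CUBIC)
print(a.shape,b.shape)
o=np.zeros((600,800,3),np.uint8);o[:a.shape[0],:a.shape[1]]=a;o[:b.shape[0],800-b.shape[1]:]=b
cv2.imwrite("pics/c1.png",o)
E
```

```text
(308, 454, 3) (512, 336, 3)
```

View pics/c1.png

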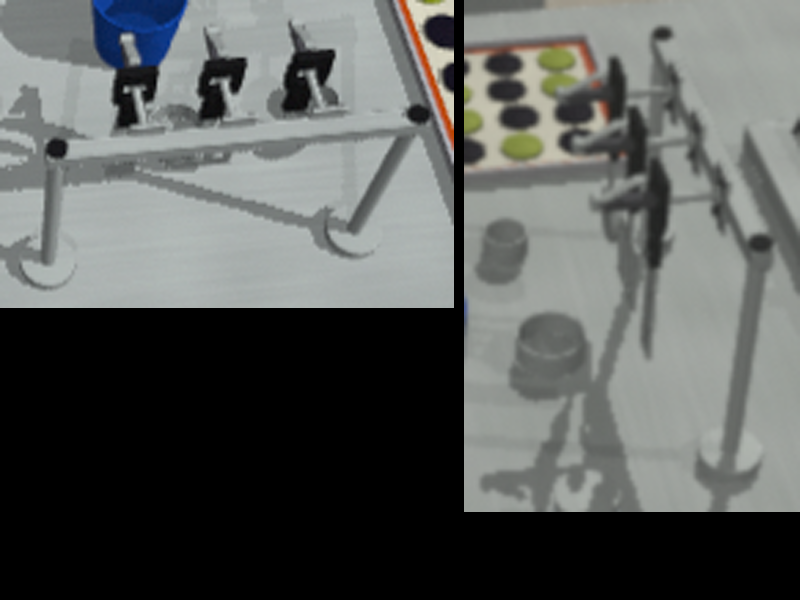

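Rack: tube end caps at scene (275.7,231.8) and (407.4,219.1), side (332.8,160.9) and (301.9,95.3). I can't tell the blades apart here, so I'll triangulate the rack and canister first.

```bash
cat > h.py <<'E'
from station import bot
import cv2,numpy as np
from scipy.spatial.transform import Rotation as R
def cam(n,s=None):
    m=bot.camera_model(n);K=np.array([[m['fx'],0,m['cx']],[0,m['fy'],m['cy']],[0,0,1]])
    if n!='wrist': return K,cv2.Rodrigues(m['rvec'])[0],np.array(m['tvec'])
    T=np.eye(4);T[:3,:3]=R.from_quat(s['eef_rot']).as_matrix();T[:3,3]=s['ee_pos']
    W=np.linalg.inv(T@np.array(m['mount']));return K,W[:3,:3],W[:3,3]
def proj(c,p):
    K,r,t=c;q=(np.atleast_2d(p)@r.T+t)@K.T;return q[:,:2]/q[:,2:]
def plane(c,px,z):
    K,r,t=c;o=-r.T@t;d=r.T@np.linalg.solve(K,[px[0],px[1],1]);return o+d*(z-o[2])/d[2]
def tri(l):
    A=[];b=[]
    for c,px in l:
        K,r,t=c;o=-r.T@t;d=r.T@np.linalg.solve(K,[px[0],px[1],1]);d/=np.linalg.norm(d)
        P=np.eye(3)-np.outer(d,d);A.append(P);b.append(P@o)
    A=np.vstack(A);b=np.hstack(b);x=np.linalg.lstsq(A,b,rcond=None)[0];return x,np.linalg.norm(A@x-b)
E
python3 - <<'E'
from h import *
S=cam('scene');D=cam('side')
r=tri([(S,(275.7,231.8)),(D,(332.8,160.9))]);l=tri([(S,(407.4,219.1)),(D,(301.9,95.3))])
print(r,l)
print(plane(S,(275.7,231.8),256),plane(S,(407.4,219.1),256),plane(D,(332.8,160.9),256),plane(D,(301.9,95.3),256))
print('can',plane(S,(192,233),105),plane(D,(302,276),105))
a=r[0];b=l[0]
E
```

```text
(array([601.9850459 , -24.11998589, 255.68265992]), np.float64(1.4335809245078839)) (array([600.42865988, 316.5902497 , 255.98608442]), np.float64(1.6987003241518588))
[601.25180667 -23.47968053 256.        ] [599.29705598 317.5474078  256.        ] [602.28567506 -25.66760784 256.        ] [600.82335542 314.72443889 256.        ]
can [ 495.66677428 -249.020868    105.        ] [ 475.3874524  -260.59726017  105.        ]
```

The two views agree to 1.5 mm: the rack is almost unrotated, with the middle saddle near (536,146,255). Next I'll move in front of the rack to see the blades with the wrist camera.

>>> play_rows([
  [-0.0424, -0.0365, -0.004, 0, 0, 0, 1],
  [-0.0424, -0.0365, -0.004, 0, 0, 0, 1],
  [-0.0424, -0.0365, -0.004, 0, 0, 0, 1],
  [-0.0424, -0.0365, -0.004, 0, 0, 0, 1],
  [-0.0424, -0.0365, -0.004, 0, 0, 0, 1],
  [-0.0424, -0.0365, -0.004, 0, 0, 0, 1],
  [-0.0424, -0.0365, -0.004, 0, 0, 0, 1],
  [-0.0424, -0.0365, -0.004, 0, 0, 0, 1],
])

```text
time_s: 1.15
ee_pos: [400.8, 144.7, 247.6]
eef_rot: [0.149, 0.989, 0.0, 0.0]
force: [0.9, 1.2, -0.3]
width: 1.0
```

>>> play_rows([
  [0, 0, 0, 0, 0, -8.6, 1],
  [0, 0, 0, 0, 0, -8.6, 1],
  [0, 0, 0, 0, -10, 0, 1],
  [0, 0, 0, 0, -10, 0, 1],
  [0, 0, 0, 0, -10, 0, 1],
  [0, 0, 0, 0, -10, 0, 1],
  [0, 0, 0, 0, -10, 0, 1],
  [0, 0, 0, 0, 0, 0, 1],
])

```text
time_s: 2.15
ee_pos: [399.3, 140.2, 244.7]
eef_rot: [0.003, 0.917, -0.008, 0.399]
force: [-0.1, 0.8, 0.7]
width: 0.997
```

```bash
python3 - <<'E'
from h import *
s=bot.get_state();im=bot.get_image('wrist');np.save('pics/s1.npy',s,allow_pickle=True)
print(s['time_s'],s['ee_pos'],R.from_quat(s['eef_rot']).as_matrix().round(3),s['joints'].round(2))
cv2.imwrite('pics/w1.png',cv2.resize(cv2.rotate(im,cv2.ROTATE_180),None,fx=1.5,fy=1.5))
cv2.imwrite('pics/w1r.png',im)
E
```

```text
2.15 [399.29215573 140.21000044 244.67871164] [[-0.681  0.012  0.732]
 [-0.     1.    -0.017]
 [-0.732 -0.012 -0.681]] [ 0.25 -0.41  2.36 -0.49  0.43 -0.95]
```

View pics/w1.png

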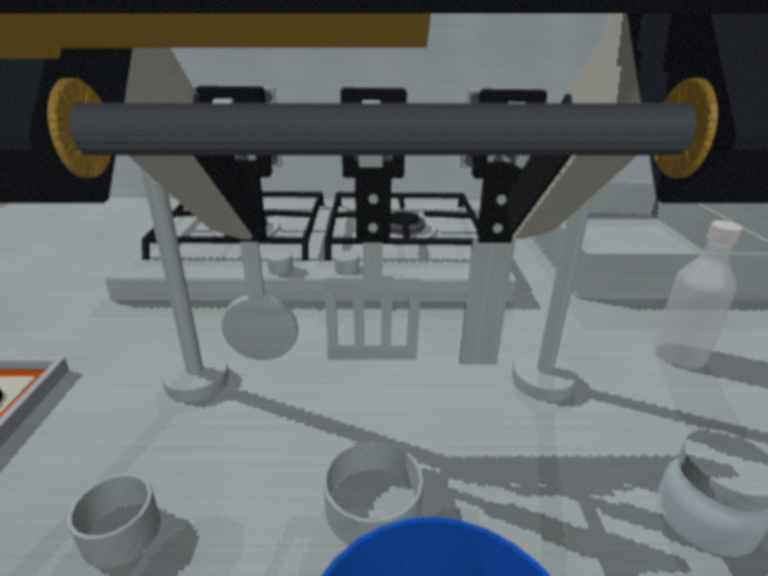

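The turner is the tool on the middle hook: its slotted blade is at (371,320) in the picture, turned upright. The disc spoon is on the left hook and the plain palette knife on the right. I'll check its y from the blade tip, then work out the move to hover above it.

```bash
python3 - <<'E'
from h import *
s=bot.get_state();c=cam('wrist',s)
for px in [(371,358),(374,240),(374,176)]:
    r=(511-px[0]/1.5,383-px[1]/1.5)
    K,rr,t=c;o=-rr.T@t;d=rr.T@np.linalg.solve(K,[*r,1]);print(px,o+d*(536-o[0])/d[0])
Rt=np.array([[0,1,0],[1,0,0],[0,0,-1.]])
R0=R.from_quat(s['eef_rot']).as_matrix()
print(np.rad2deg(R.from_matrix(R0.T@Rt).as_rotvec()), R0.T@[0,0,1.])
S=cam('scene')
for y in(61,146,231):print(proj(S,[[536,y,277],[536,y,255],[480,y,257]]).round(1).tolist())
E
```

```text
(371, 358) [536.         145.80735518  80.20903196]
(374, 240) [536.         143.7940745  180.17582833]
(374, 176) [536.         143.94539702 224.67166995]
[36.10432996 37.50048124 83.98405148] [-0.73318521 -0.01089672 -0.6799417 ]
[[305.3, 202.7], [304.4, 207.4], [301.0, 189.5]]
[[337.7, 199.9], [336.4, 204.6], [332.1, 186.9]]
[[369.9, 197.1], [368.1, 201.8], [363.0, 184.2]]
```

>>> play_rows([
  [-0.04, 0, -0.037, 0, 0, 0, 0],
  [-0.04, 0, -0.037, 0, 0, 0, -0.2],
  [0, 0, 0, 3.61, 3.75, 8.4, -0.35],
  [0, 0, 0, 3.61, 3.75, 8.4, -0.35],
  [0, 0, 0, 3.61, 3.75, 8.4, -0.35],
  [0, 0, 0, 3.61, 3.75, 8.4, -0.35],
  [0, 0, 0, 3.61, 3.75, 8.4, -0.35],
  [0, 0, 0, 3.61, 3.75, 8.4, -0.35],
])

```text
time_s: 3.2
ee_pos: [403.0, 143.8, 357.6]
eef_rot: [0.464, 0.869, -0.0, 0.176]
force: [-0.4, -0.1, -0.5]
width: 0.323
```

>>> play_rows([
  [0, 0, 0, 3.61, 3.75, 8.4, -0.35],
  [0, 0, 0, 3.61, 3.75, 8.4, -0.35],
  [0, 0, 0, 3.61, 3.75, 8.4, -0.35],
  [0, 0, 0, 3.61, 3.75, 8.4, -0.35],
  [0, 0, 0, 0, 0, 0, -0.35],
  [0, 0, 0, 0, 0, 0, -0.35],
])

```text
time_s: 3.95
ee_pos: [402.6, 142.0, 356.9]
eef_rot: [0.706, 0.708, 0.002, 0.0]
force: [0.3, 0.1, -0.7]
width: 0.321
```

```bash
cat >> h.py <<'E'
Rt=np.array([[0,1,0],[1,0,0],[0,0,-1.]])
def rep(goal):
    s=bot.get_state();R0=R.from_quat(s['eef_rot']).as_matrix()
    print('t',s['time_s'],'p',s['ee_pos'].round(1),'F',s['force'].round(1),'w',round(s['width']*93,1))
    print('shift',(R0.T@(np.array(goal)-s['ee_pos'])).round(1),'turn',np.rad2deg(R.from_matrix(R0.T@Rt).as_rotvec()).round(2));return s
E
python3 - <<'E'
from h import *
s=rep([536,145,325]);print(s['joints'].round(2))
E
```

```text
t 3.95 p [402.6 142.  356.9] F [ 0.3  0.1 -0.7] w 29.8
shift [  2.6 133.2  32.4] turn [ 0.22 -0.16  0.14]
[ 0.07 -0.03  1.53  0.    1.64  0.07]
```

>>> play_rows([
  [0.001, 0.033, 0, 0.2, -0.15, 0.15, -0.35],
  [0.001, 0.033, 0, 0, 0, 0, -0.35],
  [0.001, 0.033, 0.006, 0, 0, 0, -0.35],
  [0, 0.034, 0.006, 0, 0, 0, -0.35],
  [0, 0, 0.005, 0, 0, 0, -0.35],
  [0, 0, 0, 0, 0, 0, -0.35],
])

```text
time_s: 4.7
ee_pos: [534.0, 144.8, 339.3]
eef_rot: [0.708, 0.707, -0.001, -0.0]
force: [1.1, 0.5, 0.2]
width: 0.329
```

```bash
python3 - <<'E'
from h import *
s=rep([536,145,325]);im=bot.get_image('wrist');cv2.imwrite('pics/w2r.png',im)
c=cam('wrist',s)
print(proj(c,[[536,146,277],[536,146,255],[478,146,257],[525,146,270]]).round(0).tolist())
r=cv2.rotate(im,cv2.ROTATE_90_CLOCKWISE)
cv2.imwrite('pics/w2.png',cv2.resize(im,None,fx=1.5,fy=1.5))
sc=bot.get_image('scene');sd=bot.get_image('side');cv2.imwrite('pics/scene1.png',sc);cv2.imwrite('pics/side1.png',sd)
E
```

```text
t 4.7 p [534.  144.8 339.3] F [1.1 0.5 0.2] w 30.6
shift [ 0.3  2.1 14.3] turn [-0.08  0.05 -0.09]
[[259.0, 205.0], [259.0, 197.0], [188.0, 197.0], [245.0, 202.0]]
```

View pics/w2.png

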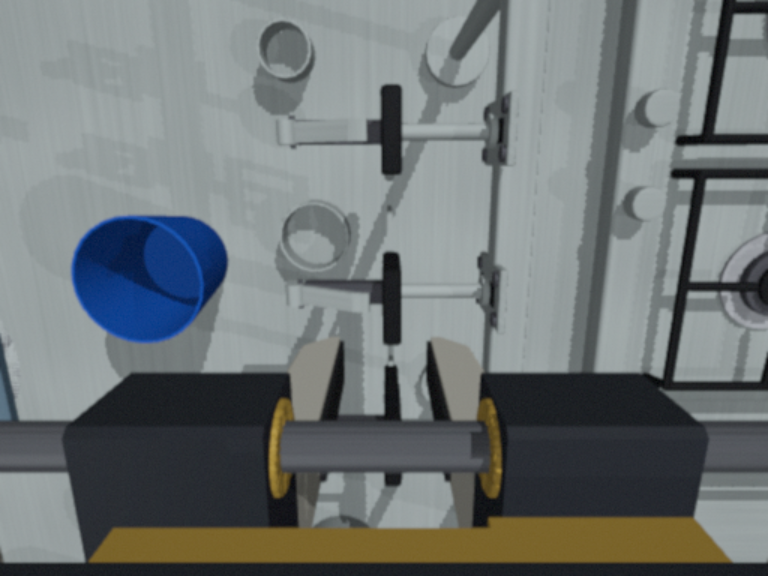

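```bash
python3 - <<'E'
from h import *
s=bot.get_state();c=cam('wrist',s)
for n,px,z in [('-y top edge',(392,343),277),('nose ctr',(297,293.5),257),('nose top',(297,281),257),('nose bot',(297,306),257),('plate l',(384.5,335),277),('plate r',(400,335),277)]:
    print(n,plane(c,(px[0]/1.5,px[1]/1.5),z).round(1))
S=cam('scene');D=cam('side')
o=np.zeros((600,800,3),np.uint8)
a=cv2.resize(cv2.imread('pics/side1.png')[80:200,250:350],None,fx=5,fy=5,interpolation=3);o[:,:500]=a
a=cv2.resize(cv2.imread('pics/scene1.png')[175:235,310:370],None,fx=5,fy=5,interpolation=3);o[:300,500:]=a
cv2.imwrite('pics/c2.png',o)
E
```

```text
-y top edge [537.8 126.  277. ]
nose ctr [486.8 146.9 257. ]
nose top [487.1 153.9 257. ]
nose bot [486.4 139.9 257. ]
plate l [534.  130.3 277. ]
plate r [541.9 130.3 277. ]
```

Plate edges in this view: x from 534 to 542 and y centre 146. The nose centre at y 147 agrees, and the jaws straddle the turner plate. I'll shift to (538,146), narrow the gap to about 21 mm and come down just above the keeper.

>>> play_rows([
  [0.001, 0.004, 0, 0, 0, 0, -0.55],
  [0, 0, 0, 0, 0, 0, -0.55],
  [0, 0, 0.014, 0, 0, 0, -0.55],
  [0, 0, 0.015, 0, 0, 0, -0.55],
  [0, 0, 0.008, 0, 0, 0, -0.55],
  [0, 0, 0, 0, 0, 0, -0.55],
])

```text
time_s: 5.6
ee_pos: [538.5, 144.7, 301.3]
eef_rot: [0.709, 0.705, -0.001, -0.0]
force: [1.6, 0.2, 0.8]
width: 0.223
```

```bash
python3 - <<'E'
from h import *
s=rep([538,146,300])
o=np.zeros((600,800,3),np.uint8)
a=cv2.resize(bot.get_image('side')[80:200,250:330],None,fx=5,fy=5,interpolation=3);o[:,:400]=a
a=cv2.resize(bot.get_image('wrist')[170:330,180:340],None,fx=2.5,fy=2.5,interpolation=3);o[:400,400:]=a
cv2.imwrite('pics/c3.png',o)
E
```

```text
t 5.6 p [538.5 144.7 301.3] F [1.6 0.2 0.8] w 20.7
shift [ 1.3 -0.5  1.3] turn [-0.15  0.08 -0.27]
```

View pics/c3.png

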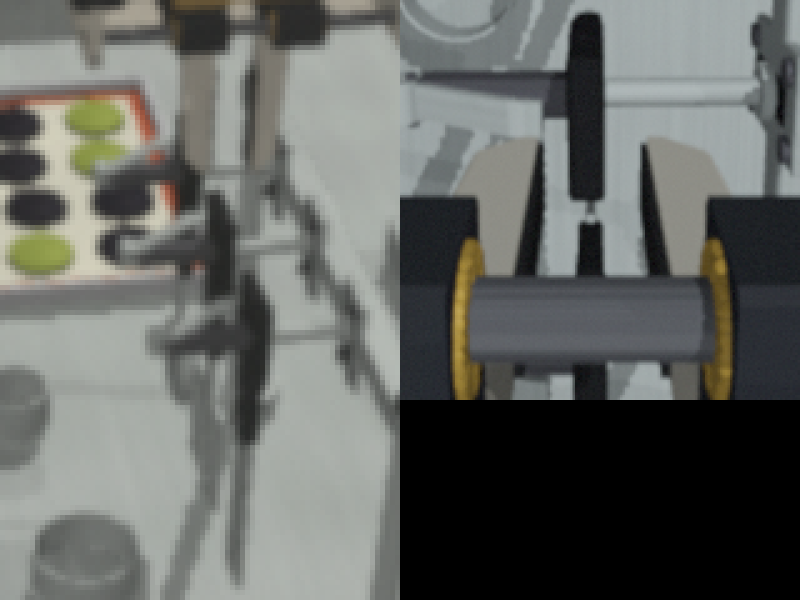

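```bash
python3 - <<'E'
from h import *
s=bot.get_state();c=cam('wrist',s)
print(plane(c,(255,250),277),plane(c,(248,245),277),plane(c,(262.5,245),277))
T=R.from_quat(s['eef_rot']).as_matrix()
for y in(-10.3,10.3):
  print((proj(c,[T@[x,y,25]+s['ee_pos'] for x in(-7.5,0,7.5)])-[180,170])*2.5+[400,0])
E
```

```text
[537.96237345 126.15018441 277.        ] [533.42627944 129.70650991 277.        ] [542.86647781 129.66057199 277.        ]
[[551.51902423 161.17862576]
 [551.14136442 133.70068849]
 [550.75656882 105.70356284]]
[[631.57706363 161.15330948]
 [631.94865815 133.67549815]
 [632.32727375 105.67850774]]
```

Plate centre (538.1,146.1) confirmed from two heights. Now pressing down in small steps and watching the force.

>>> play_rows([
  [0.0013, 0, 0.001, 0.1, 0, 0.2, -0.55],
  [0, 0, 0.002, 0, 0, 0, -0.55],
  [0, 0, 0.002, 0, 0, 0, -0.55],
  [0, 0, 0, 0, 0, 0, -0.55],
])

```text
time_s: 6.2
ee_pos: [538.9, 146.1, 297.3]
eef_rot: [0.71, 0.704, -0.001, -0.0]
force: [0.2, 0.2, 0.3]
width: 0.222
```

>>> play_rows([
  [0, 0, 0.002, 0, 0, 0, -0.55],
  [0, 0, 0.002, 0, 0, 0, -0.55],
  [0, 0, 0, 0, 0, 0, -0.55],
])

```text
time_s: 6.58
ee_pos: [538.8, 146.1, 293.2]
eef_rot: [0.71, 0.704, -0.001, -0.0]
force: [-0.4, -0.3, 0.1]
width: 0.224
```

>>> play_rows([
  [0, 0, 0.002, 0, 0, 0, -0.55],
  [0, 0, 0.002, 0, 0, 0, -0.55],
  [0, 0, 0, 0, 0, 0, -0.55],
])

```text
time_s: 6.95
ee_pos: [538.9, 146.1, 289.2]
eef_rot: [0.71, 0.704, -0.001, -0.0]
force: [-0.6, -0.6, -0.2]
width: 0.227
```

>>> play_rows([
  [0, 0, 0.002, 0, 0, 0, -0.55],
  [0, 0, 0.002, 0, 0, 0, -0.55],
  [0, 0, 0, 0, 0, 0, -0.55],
])

```text
time_s: 7.32
ee_pos: [538.9, 146.1, 285.2]
eef_rot: [0.71, 0.704, -0.001, -0.0]
force: [0.2, 0.2, 0.3]
width: 0.226
```

>>> play_rows([
  [0, 0, 0.002, 0, 0, 0, -0.55],
  [0, 0, 0, 0, 0, 0, -0.55],
])

```text
time_s: 7.58
ee_pos: [538.9, 146.1, 283.3]
eef_rot: [0.71, 0.704, -0.001, -0.0]
force: [-0.9, 0.4, -1.0]
width: 0.227
```

>>> play_rows([
  [0, 0, 0.002, 0, 0, 0, -0.55],
  [0, 0, 0, 0, 0, 0, -0.55],
])

```text
time_s: 7.82
ee_pos: [538.9, 146.1, 281.3]
eef_rot: [0.71, 0.704, -0.001, -0.0]
force: [-0.2, -0.7, 0.9]
width: 0.224
```

>>> play_rows([
  [0, 0, 0.002, 0, 0, 0, -0.55],
  [0, 0, 0, 0, 0, 0, -0.55],
])

```text
time_s: 8.07
ee_pos: [538.9, 146.1, 279.3]
eef_rot: [0.71, 0.704, -0.001, -0.0]
force: [-0.3, 0.3, 0.1]
width: 0.222
```

```bash
python3 - <<'E'
from h import *
fs=[]
s=rep([538,146,275])
o=np.zeros((600,800,3),np.uint8)
a=cv2.resize(bot.get_image('side')[90:190,255:325],None,fx=6,fy=6,interpolation=3);o[:,:420]=a
a=cv2.resize(bot.get_image('wrist')[170:330,180:332],None,fx=2.5,fy=2.5,interpolation=3);o[:400,420:]=a
cv2.imwrite('pics/c4.png',o)
print(bot.get_state()['force'])
E
```

```text
t 8.075 p [538.9 146.1 279.3] F [-0.3  0.3  0.1] w 20.6
shift [-0.1 -0.8  4.3] turn [-0.14  0.08 -0.46]
[ 0.22679429 -0.48573961 -0.96241855]
```

View pics/c4.png

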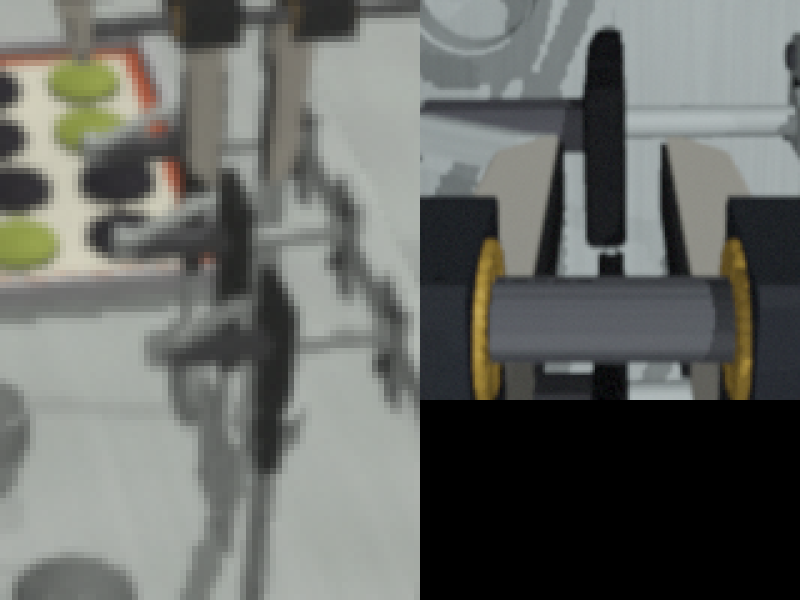

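```bash
python3 - <<'E'
from h import *
D=cam('side');f=lambda p:((proj(D,p)-[255,90])*6).round(0).tolist()
for y in(61,146,231):print(y,'top',f([[538,y,277]]),'seat',f([[538,y,255]]),'nose',f([[485,y,257]]))
print('tips',f([[528.5,146,254],[548.5,146,254],[520,146,254]]),'TCP',f([[538.9,146,279]]))
s=bot.get_state();c=cam('wrist',s)
g=lambda p:((proj(c,p)-[180,170])*2.5+[420,0]).round(0).tolist()
for y in(61,146,231):print(y,'top',g([[538,y-20,277],[538,y+20,277]]),'seat',g([[538,y,255]]))
E
```

```text
61 top [[279.0, 284.0]] seat [[275.0, 324.0]] nose [[161.0, 331.0]]
146 top [[237.0, 181.0]] seat [[235.0, 220.0]] nose [[126.0, 226.0]]
231 top [[200.0, 88.0]] seat [[198.0, 127.0]] nose [[94.0, 132.0]]
tips [[215.0, 224.0], [256.0, 220.0], [198.0, 225.0]] TCP [[239.0, 177.0]]
61 top [[611.0, 542.0], [610.0, 412.0]] seat [[611.0, 419.0]]
146 top [[608.0, 248.0], [607.0, 84.0]] seat [[608.0, 135.0]]
231 top [[604.0, -124.0], [602.0, -335.0]] seat [[605.0, -218.0]]
```

The side and wrist views both show the fingertips about 20 mm higher than nominal, so there's no contact yet and the zero force fits. I'll keep descending, guided by force.

>>> play_rows([
  [0, 0, 0.002, 0, 0, 0, -0.55],
  [0, 0, 0.002, 0, 0, 0, -0.55],
  [0, 0, 0, 0, 0, 0, -0.55],
])

```text
time_s: 8.55
ee_pos: [538.8, 146.1, 275.2]
eef_rot: [0.71, 0.704, -0.001, -0.0]
force: [0.1, 0.4, 0.3]
width: 0.22
```

>>> play_rows([
  [0, 0, 0.002, 0, 0, 0, -0.55],
  [0, 0, 0, 0, 0, 0, -0.55],
])

```text
time_s: 8.8
ee_pos: [538.8, 146.1, 273.2]
eef_rot: [0.71, 0.704, -0.001, -0.0]
force: [0.3, 0.3, -0.4]
width: 0.222
```

>>> play_rows([
  [0, 0, 0.002, 0, 0, 0, -0.55],
  [0, 0, 0, 0, 0, 0, -0.55],
])

```text
time_s: 9.05
ee_pos: [538.9, 146.1, 271.3]
eef_rot: [0.71, 0.704, -0.001, -0.0]
force: [-0.7, -0.6, -0.3]
width: 0.225
```

>>> play_rows([
  [0, 0, 0.002, 0, 0, 0, -0.55],
  [0, 0, 0, 0, 0, 0, -0.55],
])

```text
time_s: 9.3
ee_pos: [538.8, 146.1, 269.2]
eef_rot: [0.71, 0.704, -0.001, -0.0]
force: [1.0, 0.5, -1.0]
width: 0.225
```

>>> play_rows([
  [0, 0, 0.002, 0, 0, 0, -0.55],
  [0, 0, 0, 0, 0, 0, -0.55],
])

```text
time_s: 9.55
ee_pos: [539.0, 146.1, 267.4]
eef_rot: [0.71, 0.704, -0.001, -0.0]
force: [0.9, 0.5, 0.9]
width: 0.227
```

>>> play_rows([
  [0, 0, 0.002, 0, 0, 0, -0.55],
  [0, 0, 0, 0, 0, 0, -0.55],
])

```text
time_s: 9.8
ee_pos: [539.0, 146.0, 265.4]
eef_rot: [0.71, 0.704, -0.001, -0.0]
force: [-0.4, 0.6, 1.1]
width: 0.222
```

>>> play_rows([
  [0, 0, 0.002, 0, 0, 0, -0.55],
  [0, 0, 0, 0, 0, 0, -0.55],
])

```text
time_s: 10.05
ee_pos: [538.9, 146.1, 263.3]
eef_rot: [0.71, 0.704, -0.001, -0.0]
force: [0.6, 1.1, 0.6]
width: 0.227
```

```bash
python3 - <<'E'
from h import *
s=rep([538,146,275])
o=np.zeros((600,800,3),np.uint8)
a=cv2.resize(bot.get_image('side')[90:190,255:325],None,fx=6,fy=6,interpolation=3);o[:,:420]=a
a=cv2.resize(bot.get_image('wrist')[170:330,180:332],None,fx=2.5,fy=2.5,interpolation=3);o[:400,420:]=a
a=cv2.resize(bot.get_image('scene')[165:215,310:373],None,fx=6,fy=4,interpolation=3);o[400:,420:798]=a
cv2.imwrite('pics/c5.png',o)
E
```

```text
t 10.05 p [538.9 146.1 263.3] F [0.6 1.1 0.6] w 21.1
shift [ -0.1  -1.  -11.7] turn [-0.12  0.07 -0.46]
```

View pics/c5.png

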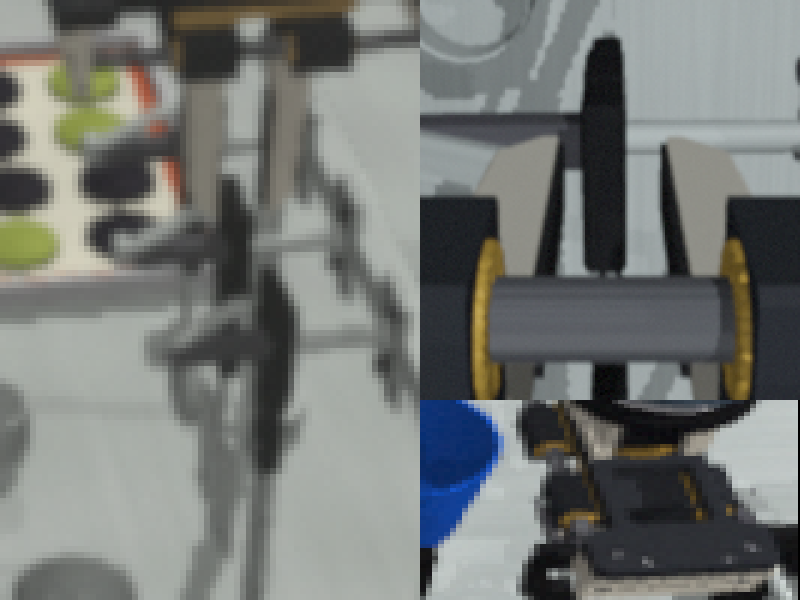

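Both fingertips end about level with the TCP (side view: rear tip at crop (285,198), z about 265), so contact is only just due. Continuing by force.

>>> play_rows([
  [0, 0, 0.002, 0, 0, 0, -0.55],
  [0, 0, 0, 0, 0, 0, -0.55],
])

```text
time_s: 10.45
ee_pos: [538.9, 146.1, 261.3]
eef_rot: [0.71, 0.704, -0.001, -0.0]
force: [0.3, -0.4, 1.4]
width: 0.225
```

>>> play_rows([
  [0, 0, 0.002, 0, 0, 0, -0.55],
  [0, 0, 0, 0, 0, 0, -0.55],
])

```text
time_s: 10.7
ee_pos: [538.9, 146.1, 259.3]
eef_rot: [0.71, 0.704, -0.001, -0.0]
force: [0.3, 0.2, 0.8]
width: 0.222
```

>>> play_rows([
  [0, 0, 0.002, 0, 0, 0, -0.55],
  [0, 0, 0, 0, 0, 0, -0.55],
])

```text
time_s: 10.95
ee_pos: [539.4, 146.1, 257.8]
eef_rot: [0.71, 0.704, -0.001, 0.0]
force: [2.3, -0.3, 3.8]
width: 0.22
```

>>> play_rows([
  [0, 0, 0.002, 0, 0, 0, -0.55],
  [0, 0, 0, 0, 0, 0, -0.55],
])

```text
time_s: 11.2
ee_pos: [539.7, 146.0, 255.8]
eef_rot: [0.71, 0.704, -0.0, 0.0]
force: [4.1, -0.4, 4.2]
width: 0.226
```

>>> play_rows([
  [0, 0, 0.002, 0, 0, 0, -0.55],
  [0, 0, 0, 0, 0, 0, -0.55],
])

```text
time_s: 11.45
ee_pos: [539.0, 146.0, 253.4]
eef_rot: [0.71, 0.704, -0.001, -0.0]
force: [2.6, 0.5, 4.2]
width: 0.224
```

Contact at about TCP z 259; the hook is solid and the keeper is folding at around 4 N. Continuing until it bottoms.

>>> play_rows([
  [0, 0, 0.002, 0, 0, 0, -0.55],
  [0, 0, 0.002, 0, 0, 0, -0.55],
  [0, 0, 0, 0, 0, 0, -0.55],
])

```text
time_s: 11.82
ee_pos: [539.3, 146.0, 249.5]
eef_rot: [0.71, 0.704, -0.001, 0.0]
force: [4.2, -0.3, 5.0]
width: 0.226
```

>>> play_rows([
  [0, 0, 0.002, 0, 0, 0, -0.55],
  [0, 0, 0, 0, 0, 0, -0.55],
])

```text
time_s: 12.08
ee_pos: [539.2, 146.0, 247.5]
eef_rot: [0.71, 0.704, -0.001, -0.0]
force: [4.0, -0.9, 4.7]
width: 0.224
```

>>> play_rows([
  [0, 0, 0.0015, 0, 0, 0, -0.55],
  [0, 0, 0, 0, 0, 0, -0.55],
])

```text
time_s: 12.32
ee_pos: [539.2, 146.0, 246.0]
eef_rot: [0.71, 0.704, -0.001, -0.0]
force: [3.9, 0.5, 5.2]
width: 0.225
```

>>> play_rows([
  [0, 0, 0.0015, 0, 0, 0, -0.55],
  [0, 0, 0, 0, 0, 0, -0.55],
])

```text
time_s: 12.58
ee_pos: [539.3, 146.0, 244.6]
eef_rot: [0.71, 0.704, -0.001, 0.0]
force: [4.8, -0.5, 5.5]
width: 0.224
```

>>> play_rows([
  [0, 0, 0.0015, 0, 0, 0, -0.55],
  [0, 0, 0, 0, 0, 0, -0.55],
])

```text
time_s: 12.82
ee_pos: [539.4, 146.0, 243.2]
eef_rot: [0.71, 0.704, -0.001, 0.0]
force: [4.9, -0.2, 5.5]
width: 0.224
```

>>> play_rows([
  [0, 0, 0.001, 0, 0, 0, -0.55],
  [0, 0, 0, 0, 0, 0, -0.55],
])

```text
time_s: 13.08
ee_pos: [539.4, 146.0, 242.2]
eef_rot: [0.71, 0.704, -0.001, 0.0]
force: [4.4, -0.6, 4.9]
width: 0.225
```

>>> play_rows([
  [0, 0, 0.001, 0, 0, 0, -0.55],
  [0, 0, 0, 0, 0, 0, -0.55],
])

```text
time_s: 13.32
ee_pos: [539.5, 146.0, 241.2]
eef_rot: [0.71, 0.704, -0.001, 0.0]
force: [5.1, -0.9, 5.5]
width: 0.225
```

>>> play_rows([
  [0, 0, 0.001, 0, 0, 0, -0.55],
  [0, 0, 0, 0, 0, 0, -0.55],
])

```text
time_s: 13.58
ee_pos: [539.6, 146.0, 240.9]
eef_rot: [0.71, 0.704, -0.0, 0.0]
force: [4.1, 0.1, 8.1]
width: 0.224
```

>>> play_rows([
  [0, 0, 0.001, 0, 0, 0, -0.55],
  [0, 0, 0, 0, 0, 0, -0.55],
])

```text
time_s: 13.82
ee_pos: [539.6, 146.0, 240.7]
eef_rot: [0.71, 0.704, -0.0, 0.001]
force: [2.5, -0.6, 12.9]
width: 0.224
```

>>> play_rows([
  [0, 0, 0.001, 0, 0, 0, -0.55],
  [0, 0, 0, 0, 0, 0, -0.55],
])

```text
time_s: 14.08
ee_pos: [539.6, 146.0, 240.7]
eef_rot: [0.71, 0.704, 0.0, 0.001]
force: [1.3, -1.2, 18.0]
width: 0.222
```

```bash
python3 - <<'E'
from h import *
s=rep([538,146,275])
o=np.zeros((600,800,3),np.uint8)
a=cv2.resize(bot.get_image('side')[90:190,255:325],None,fx=6,fy=6,interpolation=3);o[:,:420]=a
a=cv2.resize(bot.get_image('wrist')[170:330,180:332],None,fx=2.5,fy=2.5,interpolation=3);o[:400,420:]=a
cv2.imwrite('pics/c6.png',o)
E
```

```text
t 14.075 p [539.6 146.  240.7] F [ 1.3 -1.2 18. ] w 20.7
shift [ -0.1  -1.6 -34.3] turn [ 0.1   0.07 -0.46]
```

View pics/c6.png

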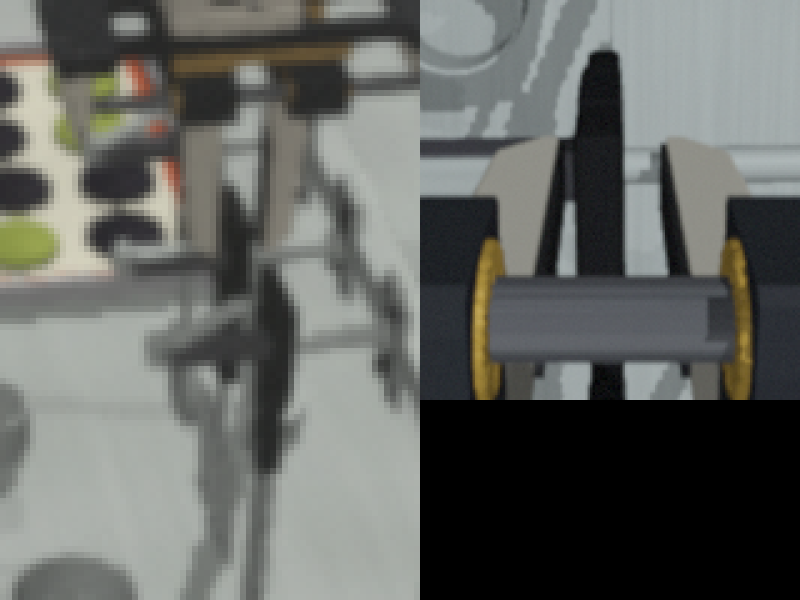

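The keeper now lies flat (side crop around (165,262)) and the tip met the bed at TCP z 240.9, with a steep force rise to 18 N. I'll ease off about 2 mm of command and close on the plate.

>>> play_rows([
  [0, 0, -0.002, 0, 0, 0, -0.55],
  [0, 0, 0, 0, 0, 0, -0.55],
])

```text
time_s: 14.42
ee_pos: [539.5, 146.0, 240.8]
eef_rot: [0.71, 0.704, -0.0, 0.0]
force: [4.1, 0.1, 9.1]
width: 0.22
```

>>> play_rows([
  [0, 0, 0, 0, 0, 0, -0.7],
  [0, 0, 0, 0, 0, 0, -0.8],
  [0, 0, 0, 0, 0, 0, -0.9],
], force=15)

```text
time_s: 14.8
ee_pos: [535.0, 146.2, 240.6]
eef_rot: [0.71, 0.704, -0.004, -0.003]
force: [-8.0, -1.0, 15.2]
width: 0.106
```

>>> play_rows([
  [0, 0, 0, 0, 0, 0, -1],
  [0, 0, 0, 0, 0, 0, -1],
  [0, 0, 0, 0, 0, 0, -1],
], force=25)

```text
time_s: 15.18
ee_pos: [535.0, 146.2, 240.6]
eef_rot: [0.71, 0.704, -0.004, -0.003]
force: [-9.1, -0.4, 15.7]
width: 0.11
```

>>> play_rows([
  [0, -0.002, -0.001, 0, 0, 0, -1],
  [0, -0.0015, -0.001, 0, 0, 0, -1],
  [0, 0, 0, 0, 0, 0, -1],
])

```text
time_s: 15.55
ee_pos: [534.8, 146.1, 241.8]
eef_rot: [0.71, 0.704, -0.002, -0.001]
force: [-0.0, 0.4, 3.5]
width: 0.108
```

>>> play_rows([
  [0, 0, -0.001, 0, 0, 0, -1],
  [0, 0, -0.001, 0, 0, 0, -1],
  [0, 0, 0, 0, 0, 0, -1],
])

```text
time_s: 15.92
ee_pos: [534.8, 146.1, 243.7]
eef_rot: [0.71, 0.704, -0.002, -0.001]
force: [-2.1, 0.7, 3.1]
width: 0.106
```

>>> play_rows([
  [0, -0.0015, 0, 0, 0, 0, -1],
  [0, -0.0015, 0, 0, 0, 0, -1],
  [0, 0, 0, 0, 0, 0, -1],
])

```text
time_s: 16.3
ee_pos: [533.4, 146.0, 244.6]
eef_rot: [0.71, 0.704, -0.0, 0.001]
force: [4.7, 0.2, 4.9]
width: 0.103
```

>>> play_rows([
  [0, -0.0015, 0, 0, 0, 0, -1],
  [0, -0.0015, 0, 0, 0, 0, -1],
  [0, 0, 0, 0, 0, 0, -1],
])

```text
time_s: 16.68
ee_pos: [529.7, 146.0, 244.3]
eef_rot: [0.71, 0.704, -0.001, 0.0]
force: [4.3, -0.5, 4.5]
width: 0.105
```

>>> play_rows([
  [0, -0.0015, 0, 0, 0, 0, -1],
  [0, -0.0015, 0, 0, 0, 0, -1],
  [0, 0, 0, 0, 0, 0, -1],
])

```text
time_s: 17.05
ee_pos: [526.7, 146.0, 244.3]
eef_rot: [0.71, 0.704, -0.001, 0.0]
force: [5.2, -0.5, 4.8]
width: 0.105
```

>>> play_rows([
  [0, -0.0015, 0, 0, 0, 0, -1],
  [0, -0.0015, 0, 0, 0, 0, -1],
  [0, 0, 0, 0, 0, 0, -1],
])

```text
time_s: 17.42
ee_pos: [523.4, 146.1, 244.3]
eef_rot: [0.71, 0.704, -0.001, -0.0]
force: [4.3, -0.3, 5.0]
width: 0.102
```

>>> play_rows([
  [0, -0.0015, 0, 0, 0, 0, -1],
  [0, -0.0015, 0, 0, 0, 0, -1],
  [0, 0, 0, 0, 0, 0, -1],
])

```text
time_s: 17.8
ee_pos: [520.9, 146.1, 244.4]
eef_rot: [0.71, 0.704, -0.001, 0.0]
force: [4.4, 0.1, 5.3]
width: 0.103
```

The eye has passed over the keeper tip (14 mm forward, about 5 N). Now rising to clear the lip, with the force in view.

>>> play_rows([
  [0, -0.001, -0.002, 0, 0, 0, -1],
  [0, -0.001, -0.002, 0, 0, 0, -1],
  [0, 0, 0, 0, 0, 0, -1],
])

```text
time_s: 18.18
ee_pos: [518.9, 146.1, 248.4]
eef_rot: [0.71, 0.704, -0.001, 0.0]
force: [4.3, -0.8, 4.5]
width: 0.102
```

>>> play_rows([
  [0, -0.001, -0.002, 0, 0, 0, -1],
  [0, 0, -0.002, 0, 0, 0, -1],
  [0, 0, 0, 0, 0, 0, -1],
])

```text
time_s: 18.55
ee_pos: [516.9, 146.1, 251.6]
eef_rot: [0.71, 0.704, -0.002, -0.001]
force: [3.3, -0.2, 0.5]
width: 0.105
```

>>> play_rows([
  [0, 0, -0.0015, 0, 0, 0, -1],
  [0, 0, -0.0015, 0, 0, 0, -1],
  [0, 0, 0, 0, 0, 0, -1],
])

```text
time_s: 18.92
ee_pos: [517.0, 146.2, 254.9]
eef_rot: [0.71, 0.704, -0.002, -0.001]
force: [2.0, -0.7, 0.4]
width: 0.105
```

```bash
python3 - <<'E'
from h import *
s=rep([538,146,275])
o=np.zeros((600,800,3),np.uint8)
a=cv2.resize(bot.get_image('side')[90:190,255:325],None,fx=6,fy=6,interpolation=3);o[:,:420]=a
a=cv2.resize(bot.get_image('wrist')[170:330,180:332],None,fx=2.5,fy=2.5,interpolation=3);o[:400,420:]=a
cv2.imwrite('pics/c7.png',o)
E
```

```text
t 18.925 p [517.  146.2 254.9] F [ 2.  -0.7  0.4] w 9.8
shift [ -0.   21.  -20.2] turn [-0.18  0.09 -0.46]
```

View pics/c7.png

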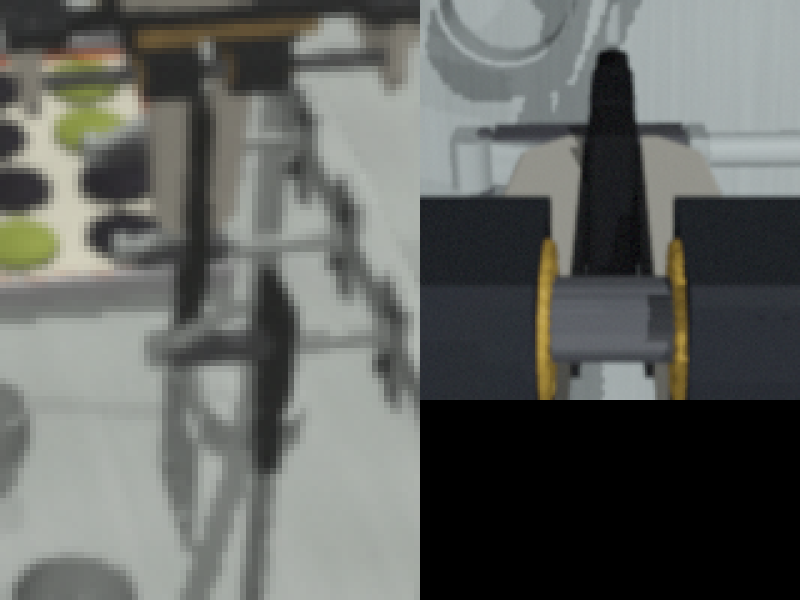

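The plate has moved forward on the hook, and the hook is back at its unpressed height. Drawing out over the lip, force checked each step.

>>> play_rows([
  [0, -0.002, -0.001, 0, 0, 0, -1],
  [0, -0.002, 0, 0, 0, 0, -1],
  [0, 0, 0, 0, 0, 0, -1],
])

```text
time_s: 19.4
ee_pos: [514.4, 146.4, 256.6]
eef_rot: [0.71, 0.704, -0.0, 0.001]
force: [4.8, -0.6, 0.5]
width: 0.106
```

>>> play_rows([
  [0, -0.002, 0, 0, 0, 0, -1],
  [0, -0.002, 0, 0, 0, 0, -1],
  [0, 0, 0, 0, 0, 0, -1],
])

```text
time_s: 19.77
ee_pos: [510.3, 146.5, 256.5]
eef_rot: [0.71, 0.704, -0.0, 0.0]
force: [5.2, 0.5, 0.6]
width: 0.111
```

>>> play_rows([
  [0, -0.002, 0, 0, 0, 0, -1],
  [0, -0.002, 0, 0, 0, 0, -1],
  [0, -0.002, 0, 0, 0, 0, -1],
  [0, 0, 0, 0, 0, 0, -1],
])

```text
time_s: 20.27
ee_pos: [503.0, 146.4, 256.0]
eef_rot: [0.71, 0.704, -0.001, -0.001]
force: [3.2, 0.7, 0.2]
width: 0.105
```

>>> play_rows([
  [0, -0.002, -0.0005, 0, 0, 0, -1],
  [0, -0.002, 0, 0, 0, 0, -1],
  [0, -0.002, 0, 0, 0, 0, -1],
  [0, 0, 0, 0, 0, 0, -1],
])

```text
time_s: 20.78
ee_pos: [497.0, 146.4, 256.5]
eef_rot: [0.71, 0.704, -0.001, -0.0]
force: [2.8, -0.7, 0.5]
width: 0.106
```

>>> play_rows([
  [0, -0.002, 0, 0, 0, 0, -1],
  [0, -0.002, 0, 0, 0, 0, -1],
  [0, -0.002, 0, 0, 0, 0, -1],
  [0, 0, 0, 0, 0, 0, -1],
])

```text
time_s: 21.28
ee_pos: [490.4, 146.5, 256.3]
eef_rot: [0.71, 0.704, -0.002, -0.001]
force: [-1.5, 0.7, 0.9]
width: 0.108
```

>>> play_rows([
  [0, -0.002, 0, 0, 0, 0, -1],
  [0, -0.002, 0, 0, 0, 0, -1],
  [0, -0.002, 0, 0, 0, 0, -1],
  [0, 0, 0, 0, 0, 0, -1],
])

```text
time_s: 21.78
ee_pos: [485.2, 146.5, 256.5]
eef_rot: [0.71, 0.704, -0.001, -0.0]
force: [-0.3, 1.3, -1.9]
width: 0.106
```

>>> play_rows([
  [0, -0.002, 0, 0, 0, 0, -1],
  [0, -0.002, 0, 0, 0, 0, -1],
  [0, -0.002, 0, 0, 0, 0, -1],
  [0, 0, 0, 0, 0, 0, -1],
])

```text
time_s: 22.28
ee_pos: [479.3, 146.6, 256.6]
eef_rot: [0.71, 0.704, -0.001, -0.0]
force: [-0.7, 0.3, -0.9]
width: 0.105
```

>>> play_rows([
  [0, -0.004, 0, 0, 0, 0, -1],
  [0, -0.004, 0, 0, 0, 0, -1],
  [0, -0.004, 0, 0, 0, 0, -1],
  [0, -0.005, 0, 0, 0, 0, -1],
  [0, -0.005, 0, 0, 0, 0, -1],
  [0, -0.005, 0, 0, 0, 0, -1],
  [0, -0.005, 0, 0, 0, 0, -1],
  [0, 0, 0, 0, 0, 0, -1],
])

```text
time_s: 23.28
ee_pos: [447.1, 146.9, 256.7]
eef_rot: [0.71, 0.704, -0.001, -0.0]
force: [1.1, -0.2, -1.4]
width: 0.105
```

>>> play_rows([
  [0, 0, -0.02, 0, 0, 0, -1],
  [0, 0, -0.03, 0, 0, 0, -1],
  [0, 0, -0.03, 0, 0, 0, -1],
  [0, 0, -0.02, 0, 0, 0, -1],
  [0, 0, 0, 0, 0, 0, -1],
])

```text
time_s: 23.9
ee_pos: [448.5, 147.0, 358.0]
eef_rot: [0.71, 0.704, 0.0, 0.001]
force: [-0.3, -0.4, -1.5]
width: 0.106
```

```bash
python3 - <<'E'
from h import *
s=rep([480,-255,360])
S=bot.get_image('scene');D=bot.get_image('side');W=bot.get_image('wrist')
cv2.imwrite('pics/scene2.png',S);cv2.imwrite('pics/side2.png',D)
o=np.zeros((600,800,3),np.uint8)
o[:300,:400]=cv2.resize(S[180:300,80:240],None,fx=2.5,fy=2.5,interpolation=3)
o[:300,400:]=cv2.resize(D[245:365,240:400],None,fx=2.5,fy=2.5,interpolation=3)
o[300:,:400]=cv2.resize(D[60:210,200:300],(400,600),interpolation=3)[:300] if 0 else cv2.resize(D[80:200,200:360],None,fx=2.5,fy=2.5,interpolation=3)
o[300:,400:]=cv2.resize(W,(400,300))
cv2.imwrite('pics/c8.png',o)
E
```

```text
t 23.9 p [448.5 147.  358. ] F [-0.3 -0.4 -1.5] w 9.8
shift [-401.7   34.7   -1.5] turn [ 0.08  0.06 -0.46]
```

View pics/c8.png

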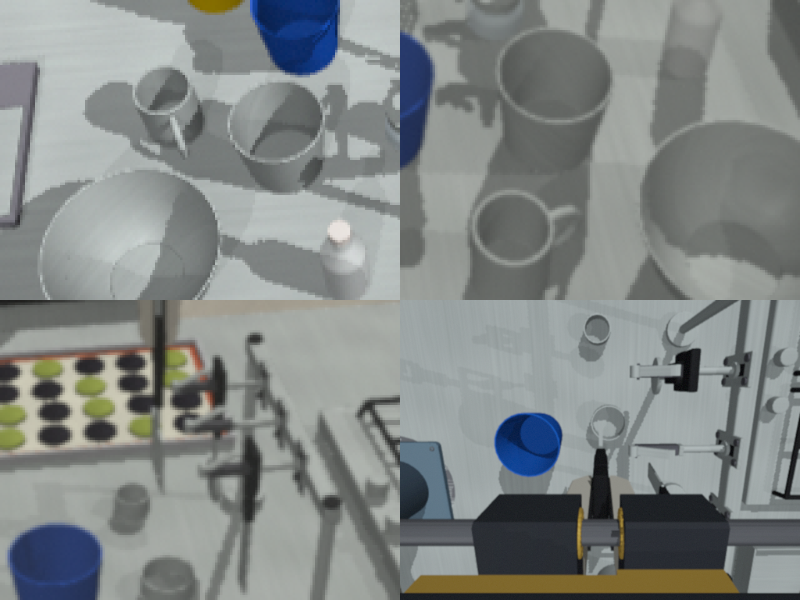

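Viewed 11 pictures so far. The turner is off the hook, hanging plumb in the jaws. The keeper has shut and both other tools are still hanging. Canister rim ellipse: scene crop spans 228–325 × 82–163, side crop 497–611 × 28–125. Computing its centre.

```bash
python3 - <<'E'
from h import *
S=cam('scene');D=cam('side')
from scipy.optimize import least_squares
def f(p):
    th=np.linspace(0,6.283,181);q=np.c_[p[0]+57*np.cos(th),p[1]+57*np.sin(th),np.full(181,105)]
    a=proj(S,q);b=proj(D,q);e=lambda a:np.r_[a.min(0),a.max(0)]
    return np.r_[e(a)-np.array([228,82,325,163])/2.5-[80,180]*2, e(b)-np.array([497-400,28,611-400,125])/2.5-[240,245]*2]
r=least_squares(f,[480,-255]);print(r.x,r.fun.round(1))
rep([r.x[0],r.x[1],345])
# canister bottom extents check: projected base circle r=50 in scene crop
E
```

```text
[ 476.97418077 -254.72193829] [-0.8 -1.6 -0.6 -0.3 -0.5 -0.9  1.6 -0.9]
t 24.05 p [447.2 146.9 355.5] F [-0.1  0.1 -1.2] w 9.7
shift [-401.3   33.    10.9] turn [-0.22  0.08 -0.46]
```

>>> play_rows([
  [-0.02, 0, 0, 0, 0, 0, -1],
  [-0.035, 0, 0, 0, 0, 0, -1],
  [-0.035, 0, 0, 0, 0, 0, -1],
  [-0.035, 0, 0, 0, 0, 0, -1],
  [-0.035, 0, 0, 0, 0, 0, -1],
  [-0.035, 0, 0, 0, 0, 0, -1],
  [-0.035, 0, 0, 0, 0, 0, -1],
  [-0.035, 0, 0, 0, 0, 0, -1],
], force=30)

```text
time_s: 25.05
ee_pos: [444.9, -119.0, 355.7]
eef_rot: [0.71, 0.704, -0.001, -0.001]
force: [-0.7, -0.7, -1.2]
width: 0.104
```

>>> play_rows([
  [-0.035, 0.008, 0, 0, 0, 0, -1],
  [-0.035, 0.01, 0, 0, 0, 0, -1],
  [-0.035, 0.01, 0, 0, 0, 0, -1],
  [-0.02, 0.005, 0, 0, 0, 0, -1],
  [-0.01, 0, 0, 0, 0, 0, -1],
  [0, 0, 0, 0, 0, 0, -1],
  [0, 0, 0, 0, 0, 0, -1],
])

```text
time_s: 25.92
ee_pos: [477.3, -252.3, 357.4]
eef_rot: [0.71, 0.705, -0.001, -0.0]
force: [0.3, 0.3, -1.3]
width: 0.101
```

```bash
python3 - <<'E'
from h import *
s=rep([477,-255,300])
S=bot.get_image('scene');D=bot.get_image('side')
cv2.imwrite('pics/scene3.png',S);cv2.imwrite('pics/side3.png',D);cv2.imwrite('pics/wr3.png',bot.get_image('wrist'))
E
```

```text
t 25.925 p [ 477.3 -252.3  357.4] F [ 0.3  0.3 -1.3] w 9.4
shift [-2.7 -0.2 57.4] turn [-0.11  0.06 -0.41]
```

>>> play_rows([
  [-0.0027, 0, 0.02, 0, 0, 0.4, -1],
  [0, 0, 0.025, 0, 0, 0, -1],
  [0, 0, 0.025, 0, 0, 0, -1],
  [0, 0, 0.015, 0, 0, 0, -1],
  [0, 0, 0.01, 0, 0, 0, -1],
  [0, 0, 0, 0, 0, 0, -1],
])

```text
time_s: 26.82
ee_pos: [477.1, -255.9, 261.9]
eef_rot: [0.712, 0.702, -0.001, -0.001]
force: [0.5, 1.1, -1.2]
width: 0.102
```

>>> play_rows([
  [0, 0, 0.012, 0, 0, 0, -1],
  [0, 0, 0.012, 0, 0, 0, -1],
  [0, 0, 0.012, 0, 0, 0, -1],
  [0, 0, 0.012, 0, 0, 0, -1],
  [0, 0, 0.008, 0, 0, 0, -1],
  [0, 0, 0.005, 0, 0, 0, -1],
  [0, 0, 0, 0, 0, 0, -1],
])

```text
time_s: 27.7
ee_pos: [477.0, -256.2, 200.8]
eef_rot: [0.712, 0.702, -0.001, -0.001]
force: [-0.3, 0.8, -1.5]
width: 0.104
```

>>> play_rows([
  [0, 0, 0.003, 0, 0, 0, -1],
  [0, 0, 0.003, 0, 0, 0, -1],
  [0, 0, 0, 0, 0, 0, -1],
])

```text
time_s: 28.08
ee_pos: [476.9, -256.1, 194.9]
eef_rot: [0.712, 0.702, -0.001, -0.0]
force: [-0.2, -0.0, -0.9]
width: 0.105
```

Entering freely, with no wall contact. Now small steps down to the floor.

>>> play_rows([
  [0, 0, 0.002, 0, 0, 0, -1],
  [0, 0, 0.002, 0, 0, 0, -1],
  [0, 0, 0.002, 0, 0, 0, -1],
  [0, 0, 0, 0, 0, 0, -1],
])

```text
time_s: 28.58
ee_pos: [476.9, -256.1, 188.8]
eef_rot: [0.712, 0.702, -0.001, -0.001]
force: [0.0, -0.6, -1.4]
width: 0.105
```

>>> play_rows([
  [0, 0, 0.002, 0, 0, 0, -1],
  [0, 0, 0.002, 0, 0, 0, -1],
  [0, 0, 0, 0, 0, 0, -1],
])

```text
time_s: 28.95
ee_pos: [476.9, -256.1, 184.9]
eef_rot: [0.712, 0.702, -0.001, -0.0]
force: [0.5, 0.6, -1.7]
width: 0.104
```

>>> play_rows([
  [0, 0, 0.002, 0, 0, 0, -1],
  [0, 0, 0, 0, 0, 0, -1],
])

```text
time_s: 29.2
ee_pos: [476.9, -256.2, 182.9]
eef_rot: [0.712, 0.702, -0.001, -0.0]
force: [-0.0, 0.1, -0.9]
width: 0.106
```

>>> play_rows([
  [0, 0, 0.002, 0, 0, 0, -1],
  [0, 0, 0, 0, 0, 0, -1],
])

```text
time_s: 29.45
ee_pos: [476.9, -256.2, 180.9]
eef_rot: [0.712, 0.702, -0.001, -0.0]
force: [-0.1, -0.3, -0.1]
width: 0.109
```

>>> play_rows([
  [0, 0, 0.0015, 0, 0, 0, -1],
  [0, 0, 0, 0, 0, 0, -1],
])

```text
time_s: 29.7
ee_pos: [477.0, -256.2, 179.5]
eef_rot: [0.712, 0.702, -0.001, -0.0]
force: [0.1, 0.6, -0.6]
width: 0.104
```

>>> play_rows([
  [0, 0, 0.0015, 0, 0, 0, -1],
  [0, 0, 0, 0, 0, 0, -1],
])

```text
time_s: 29.95
ee_pos: [476.9, -256.2, 178.0]
eef_rot: [0.712, 0.702, -0.001, -0.0]
force: [0.8, -0.9, -1.0]
width: 0.107
```

>>> play_rows([
  [0, 0, 0.0015, 0, 0, 0, -1],
  [0, 0, 0, 0, 0, 0, -1],
])

```text
time_s: 30.2
ee_pos: [477.3, -256.3, 176.9]
eef_rot: [0.712, 0.702, -0.001, 0.0]
force: [-0.0, 0.2, 0.5]
width: 0.102
```

>>> play_rows([
  [0, 0, 0.001, 0, 0, 0, -1],
  [0, 0, 0, 0, 0, 0, -1],
])

```text
time_s: 30.45
ee_pos: [477.5, -256.5, 176.9]
eef_rot: [0.712, 0.702, -0.001, 0.001]
force: [-0.8, 0.4, 6.6]
width: 0.107
```

```bash
python3 - <<'E'
from h import *
rep([477,-255,300])
S=bot.get_image('scene');D=bot.get_image('side')
o=np.zeros((600,800,3),np.uint8)
o[:,:400]=cv2.resize(S[120:285,120:230],(400,600),interpolation=3)
o[:,400:]=cv2.resize(D[180:345,250:360],(400,600),interpolation=3)
cv2.imwrite('pics/c9.png',o)
f=bot.get_state();print(f['force'],f['ee_pos'])
E
```

```text
t 30.45 p [ 477.5 -256.5  176.9] F [-0.8  0.4  6.6] w 10.0
shift [   1.2   -0.6 -123.1] turn [-0.03  0.14 -0.86]
[-0.54555233  1.38547546  6.86528444] [ 477.51155134 -256.52170982  176.84903052]
```

Floor contact at TCP z 177 (6.6 N), as predicted. I'll unload, open gently and retreat straight up.

>>> play_rows([
  [0, 0, -0.001, 0, 0, 0, -1],
  [0, 0, 0, 0, 0, 0, -0.7],
  [0, 0, 0, 0, 0, 0, -0.5],
  [0, 0, 0, 0, 0, 0, -0.3],
  [0, 0, 0, 0, 0, 0, 0],
  [0, 0, 0, 0, 0, 0, 0.3],
  [0, 0, 0, 0, 0, 0, 0.6],
  [0, 0, 0, 0, 0, 0, 1],
])

```text
time_s: 31.55
ee_pos: [477.0, -256.3, 176.7]
eef_rot: [0.712, 0.702, -0.001, -0.0]
force: [0.4, 0.8, -0.8]
width: 0.727
```

>>> play_rows([
  [0, 0, 0, 0, 0, 0, 1],
  [0, 0, 0, 0, 0, 0, 1],
  [0, 0, -0.005, 0, 0, 0, 1],
  [0, 0, -0.01, 0, 0, 0, 1],
  [0, 0, -0.015, 0, 0, 0, 1],
  [0, 0, -0.02, 0, 0, 0, 1],
  [0, 0, -0.03, 0, 0, 0, 1],
  [0, 0, -0.03, 0, 0, 0, 1],
])

```text
time_s: 32.55
ee_pos: [477.3, -256.1, 288.7]
eef_rot: [0.712, 0.702, -0.001, 0.0]
force: [0.2, -0.6, -0.8]
width: 1.002
```

>>> play_rows([
  [0, 0, -0.03, 0, 0, 0, 1],
  [0, 0, -0.03, 0, 0, 0, 1],
  [0, 0, -0.03, 0, 0, 0, 1],
  [0, 0, 0, 0, 0, 0, 1],
  [0, 0, 0, 0, 0, 0, 1],
  [0, 0, 0, 0, 0, 0, 1],
  [0, 0, 0, 0, 0, 0, 1],
  [0, 0, 0, 0, 0, 0, 1],
])

```text
time_s: 33.55
ee_pos: [477.3, -255.9, 376.1]
eef_rot: [0.712, 0.702, -0.001, -0.001]
force: [0.3, 0.8, -0.4]
width: 1.0
```

```bash
python3 - <<'E'
from h import *
rep([477,-255,300])
S=bot.get_image('scene');D=bot.get_image('side')
cv2.imwrite('pics/scene4.png',S);cv2.imwrite('pics/side4.png',D)
for a,b,n in((cv2.imread('pics/scene0.png'),S,'scene'),(cv2.imread('pics/side0.png'),D,'side')):
    g=(cv2.absdiff(a,b).max(2)>40).astype(np.uint8);k,_,st,_=cv2.connectedComponentsWithStats(g)
    print(n,[list(map(int,x)) for x in st[1:] if x[4]>25])
o=np.zeros((600,800,3),np.uint8)
o[:384,:400]=cv2.resize(S[120:312,70:270],None,fx=2,fy=2,interpolation=3)
o[:384,400:]=cv2.resize(D[180:372,220:420],None,fx=2,fy=2,interpolation=3)
o[384:,:400]=cv2.resize(S[165:273,240:440],None,fx=2,fy=2)
o[384:,400:]=cv2.resize(D[85:193,200:400],None,fx=2,fy=2)
cv2.imwrite('pics/c10.png',o)
E
```

```text
t 33.55 p [ 477.3 -255.9  376.1] F [ 0.3  0.8 -0.4] w 93.0
shift [ 1.  -0.1 76.1] turn [-0.16  0.04 -0.86]
scene [[22, 0, 238, 185, 17471], [257, 0, 36, 72, 1644], [276, 0, 80, 139, 5721], [405, 0, 86, 109, 3775], [0, 129, 24, 82, 828], [236, 149, 27, 3, 43], [15, 178, 68, 48, 1226], [326, 198, 19, 26, 295], [177, 208, 17, 21, 250], [151, 219, 7, 10, 43], [245, 219, 8, 6, 31], [173, 220, 6, 18, 46], [254, 228, 14, 10, 68], [184, 230, 17, 5, 39], [326, 233, 13, 5, 46]]
side [[0, 0, 74, 201, 8660], [107, 0, 74, 214, 7282], [162, 0, 31, 66, 749], [228, 0, 147, 163, 9984], [150, 35, 13, 4, 33], [152, 56, 10, 9, 70], [290, 117, 14, 29, 147], [350, 122, 19, 14, 172], [263, 129, 34, 54, 848], [328, 128, 3, 12, 28], [304, 131, 11, 7, 33], [302, 157, 23, 5, 83], [342, 160, 6, 12, 33], [334, 163, 7, 27, 110], [54, 202, 28, 26, 312], [276, 215, 5, 15, 47], [272, 232, 6, 7, 35], [0, 238, 89, 146, 4511], [300, 243, 9, 36, 226], [114, 277, 34, 15, 277]]
```

View pics/c10.png

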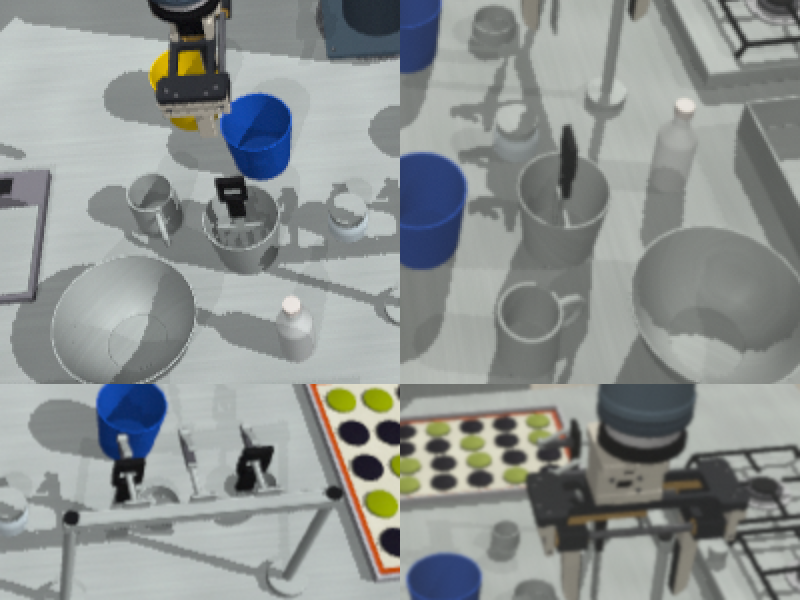

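The turner stands upright in the steel canister. The other two tools hang on their hooks, and the loose items are where they were. Handing in.

```bash
python3 -c "
from station import bot
print(bot.finish_job())"
```

```text
the job is handed in; nothing more can be done
None
```

The slotted turner is off the middle hook and standing upright, blade down, in the plain steel canister; the job was handed in at about 34 s, and no verdict was reported.

- **Getting it off the hook:** I pressed the keeper down to the bed, gripped the plate, raised it about 3 mm and drew the eye forward over the keeper and the lip. The press briefly read 18 N and gripping read 15.7 N upward (9 N sideways), both under the hook's 25 N limit; drawing it out stayed near 5 N.
- **Placing it:** The blade met the canister's floor at 6.6 N, and I eased off before opening the jaws.
- **Last checks:** The final pictures show the spoon and palette knife still hanging. The canister, mug, bowl, bottle, jar and blue and yellow look-alikes looked unmoved by eye. The gripper was clear above with no force beyond sensor noise.
- **What disagreed:** The fingertips were roughly level with the TCP or a few mm behind it, about 25 mm or more short of the stated 25 mm ahead. I therefore set the press depth by force and camera instead of the nominal figure. Closing on the plate also pulled the tool about 4.5 mm towards the robot, so I measured the plate's position a few mm off in x; I corrected for that before drawing it out.

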